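# Put the candling lamp's aperture slides away in their labelled pockets

### The job

Candling is over: put the three aperture slides away, each lying flat and fully down in the storage pocket whose label has the colour of its handle, with the handle at the label end. The blue slide is still clicked into the channel of the candling lamp, from which it pulls out toward its handle; the red one may have been left in another colour's pocket. Leave the stamp, bottle, mug and torch where they stand.

Things in the scene. Friction and masses are not known exactly. Their poses are not given: they have to be found in the camera images.
- lamp: candling lamp: dark grey box bolted to the bench, its x from -40 (front) to +62 mm, 84 mm wide, a slide channel with grey metal rails on top, open to the front; origin under it at bench level. Two grey lips at x 0 to 62 mm, beyond 25.5 mm either side of the middle, tops 68.5 mm above the origin, hold the slide down; an end stop closes the back
- lamp_channel (a point): point on the floor of the lamp's channel, 55 mm above the lamp's origin; a slide fully in has its origin here, axes parallel, handle in front of the lamp (-x). Sprung balls in the rails click into notches in the slide's sides: it takes about 10 N along the lamp's -x to free it; after 55 mm of travel it is clear of the lips and can be lifted
- rack: low aluminium storage carrier, 158 x 240 mm, fixed to the bench, side and back fences 20 mm high; origin under it at bench level. Three black-walled pocket modules stand side by side on it along its y, 74 mm apart, their axes parallel to its own
- slide_red: aperture slide of the candling lamp: light grey plate 100 (x) x 60 (y) x 8 mm with a 27 mm hole ringed by black rubber (11 mm above the underside), and a red upright handle; 0.11 kg; origin at the centre of the plate's underside, z up; starts lying in the middle pocket of the carrier, whichever colour that has
- handle_red (a point): centre of the red handle: an upright block 10 mm thick along the slide's x, 40 mm wide along its y, standing from 8 to 36 mm above the slide's underside; 44 mm toward -x of the slide's origin and 22 mm above it. Grip it across its thickness
- pocket_red: black-walled pocket, grey inside, with a red label sloping at its front (-x) end; inside 104 x 64 mm, open at the top, floor 4 mm and wall tops 11 mm above its origin; fixed; origin at the centre of its underside, 4 mm above the bench. A slide put away lies on the floor, its origin over the pocket's origin, handle at the label end (slide x along pocket x)
- slide_yellow: aperture slide of the candling lamp: light grey plate 100 (x) x 60 (y) x 8 mm with a 33 mm hole ringed by black rubber (11 mm above the underside), and a yellow upright handle; 0.11 kg; origin at the centre of the plate's underside, z up; starts lying flat on the bench to the robot's right, in front of the egg trays
- handle_yellow (a point): centre of the yellow handle: an upright block 10 mm thick along the slide's x, 40 mm wide along its y, standing from 8 to 36 mm above the slide's underside; 44 mm toward -x of the slide's origin and 22 mm above it. Grip it across its thickness
- pocket_yellow: black-walled pocket, grey inside, with a yellow label sloping at its front (-x) end; inside 104 x 64 mm, open at the top, floor 4 mm and wall tops 11 mm above its origin; fixed; origin at the centre of its underside, 4 mm above the bench. A slide put away lies on the floor, its origin over the pocket's origin, handle at the label end (slide x along pocket x)
- slide_blue: aperture slide of the candling lamp: light grey plate 100 (x) x 60 (y) x 8 mm with a 39 mm hole ringed by black rubber (11 mm above the underside), and a blue upright handle; 0.11 kg; origin at the centre of the plate's underside, z up; starts clicked into the candling lamp
- handle_blue (a point): centre of the blue handle: an upright block 10 mm thick along the slide's x, 40 mm wide along its y, standing from 8 to 36 mm above the slide's underside; 44 mm toward -x of the slide's origin and 22 mm above it. Grip it across its thickness
- pocket_blue: black-walled pocket, grey inside, with a blue label sloping at its front (-x) end; inside 104 x 64 mm, open at the top, floor 4 mm and wall tops 11 mm above its origin; fixed; origin at the centre of its underside, 4 mm above the bench. A slide put away lies on the floor, its origin over the pocket's origin, handle at the label end (slide x along pocket x)
- stamp: date stamp, dark red wooden handle, standing, 26 x 46 x 86 mm; origin at its underside; bystander
- bottle: small brown bottle with a green cap, standing, 48 mm wide, 80 mm high; origin at its underside; bystander
- cup: white enamel mug, 84 mm wide, 110 mm with its handle, 82 mm high; origin at its underside; bystander
- torch: black candling torch lying on the bench, 130 mm long along its y, 37 mm thick; origin at its underside; bystander

How it is judged (in metres and radians):
At the end, for the whole second after the job is handed in: Each slide lies in the pocket of its own colour, on the floor (within 2 mm of height), centred within 4 mm, its handle at the label end (within 5 mm of its place), flat within 0.05 rad, released and at rest (x of slide_red in the frame of pocket_red between -0.004 and 0.004 m and y of slide_red in the frame of pocket_red between -0.004 and 0.004 m and x of handle_red in the frame of pocket_red between -0.049 and -0.039 m and y of handle_red in the frame of pocket_red between -0.005 and 0.005 m and z of slide_red in the frame of pocket_red between 0.002 and 0.006 m and angle between each of slide_red, slide_yellow, slide_blue's own z axis and vertical below 0.05 rad and linear speed of each of slide_red, slide_yellow, slide_blue below 0.02 m/s and x of slide_yellow in the frame of pocket_yellow between -0.004 and 0.004 m and y of slide_yellow in the frame of pocket_yellow between -0.004 and 0.004 m and x of handle_yellow in the frame of pocket_yellow between -0.049 and -0.039 m and y of handle_yellow in the frame of pocket_yellow between -0.005 and 0.005 m and z of slide_yellow in the frame of pocket_yellow between 0.002 and 0.006 m and x of slide_blue in the frame of pocket_blue between -0.004 and 0.004 m and y of slide_blue in the frame of pocket_blue between -0.004 and 0.004 m and x of handle_blue in the frame of pocket_blue between -0.049 and -0.039 m and y of handle_blue in the frame of pocket_blue between -0.005 and 0.005 m and z of slide_blue in the frame of pocket_blue between 0.002 and 0.006 m); the robot touches nothing.
It fails at once if the date stamp is pushed more than 25 mm or knocked over (distance of stamp from where it was at the start of the episode above 0.025 m or angle between stamp's own z axis and vertical above 0.5 rad).
It fails at once if the brown bottle is pushed more than 25 mm or knocked over (distance of bottle from where it was at the start of the episode above 0.025 m or angle between bottle's own z axis and vertical above 0.5 rad).
It fails at once if the mug is pushed more than 25 mm or knocked over (distance of cup from where it was at the start of the episode above 0.025 m or angle between cup's own z axis and vertical above 0.5 rad).
It fails at once if the torch is pushed more than 25 mm or knocked over (distance of torch from where it was at the start of the episode above 0.025 m or angle between torch's own z axis and vertical above 0.5 rad).
It also fails if it takes over 70 s, if anything falls off the work surface, if the arm or the gripper's body presses on something with over 40 N, if the wrist force passes 120 N, or if a joint passes its speed limit or range.

### The arm

A 7-joint arm with a two-finger parallel gripper is mounted at the origin on a cart in front of the work surface, level with it; the furniture and walls round the work are solid. World frame = base frame: x ahead of the robot, y to its left, z up, the work surface at z = 0. Lengths are in m, angles in degrees, forces in N, time in s.
With the tool pointing down it reaches from about 0.35 to 0.9 m from the base axis. Payload 8.1 kg.
Tool frame: the origin (TCP) lies between the finger pads; the fingertips stand 19 mm ahead of it and the grasp point (between the pads) is the TCP (env.nose_length is the distance from the TCP to the fingertips, in m); z points along the fingers, y is the line along which they close (so a half turn about z gives the same grasp; the last joint's range is limited). The gripper opens to 92 mm and grips with 3 to 60 N. Pads are 19 mm wide; open, the fingers measure 130 mm over their backs; the gripper's body (75 mm by 190 mm) begins 47 mm behind the grasp point.
Start: joints at [-76.238, 24.895, 1.432, 90.138, -0.665, 64.973, -4.303], TCP at [0.21, 0.589, 0.246] pointing down, gripper open.
Joint ranges: [-149.89, 149.89], [-25.12, 119.58], [-72.63, 75.52], [4.76, 147.25], [-75.54, 255.54], [6.69, 114.76], [-157.13, 157.13]. Speed limits (degrees/s): [127.2, 127.2, 172.46, 172.46, 180, 180, 180].

### API

Orientations are given as [roll, pitch, yaw] about the fixed x, y, z axes, in that order (R = Rz(yaw) Ry(pitch) Rx(roll)).
In Python, from workcell import state, cams, workorder, env gives the robot as it stands.
- The arm moves only by the tool play_rows, never from a script. Its argument "deltas" is a list that holds one entry, the list of rows, each a list of 7 numbers: the opening, from -1 (shut) to 1 (fully open), then the shift along the tool's x, y, z each as a share of 200 mm, from -1 to 1, then the turn, a rotation vector about the tool's x, y, z each as a share of 360 degrees, from -1 to 1. In form: [[[hand, tx, ty, tz, rx, ry, rz], ...]]. A call has 1 to 8 rows; each row shifts and turns the commanded pose from where the row before left it, along the tool's axes as they then stand; what a row does not reach is not made up. A row lasts 1/8 s, in which the tool goes at most 62.5 mm and 10.7 degrees, less where a joint would pass 70% of its speed; a pose out of reach is approached as far as the arm can. A call with a number of a shift or a turn outside -1 to 1 is refused whole. A call with a gripper value outside its range is refused whole. The fingers move at their own pace and stop on an object; the grip force is fixed at half the most. Time passes only in rows, so rows that do not move let the fingers close. It gives the time, the measured TCP pose, the force, the opening and the grip force at its end, in the units of the state.
- state(): the state, without advancing time (a new reading comes with each control period).
- cams.grab_frame(name): name is "scene" or "side" or "wrist"; returns the picture (400x640x3 uint8, red, green, blue); there is no depth.
- cams.camera_info(name): a dict with "mtx" (3x3 intrinsics, pixels), "D" ([k1, k2, p1, p2, k3] as OpenCV has them; the pictures are not rectified), "rvec" (rotation vector, rad) and "tvec" (3), from world to camera coordinates, as OpenCV has them. Camera axes: x right, y down, z forward; pixel columns grow to the right and rows downward; lengths in m; the calibration is good to about 2 mm. A picture is of the moment at which its call begins: read the wrist's pose just before it. camera_info takes no time and is no camera call; for the wrist camera it gives the pose at the moment of the call.
- workorder.hand_in(): hands the job in; it is judged then, once.
The state is a dict: "time": time; "joints": joint angles; "joint_vel": joint speeds; "joint_torque": joint torques, N m; "position": TCP position; "tcp_rot": TCP orientation; "wrist_force": force on the tool from outside, world axes, zero at the start; "torque": the same for the moment, N m; "finger_gap": finger opening in m; "grasp_force": force on a finger pad.
Only numpy, scipy, OpenCV 4.12 (cv2) and the standard library are available. Lean on these libraries where they do the work, as an engineer would, in place of code of your own. Each camera call takes 0.05 s, during which the arm holds its last target. There are 200 camera calls.

## Working session

There is one attempt and no reset: what is moved stays moved. The work goes in short steps, Python scripts to look and compute and a tool call to move; the robot and the scene stay as the last step left them, time stands still between calls to the robot, and variables do not carry over. Pictures are saved under pics/ and viewed, at most 10 in all, crops included, and the job is handed in when it is done.

Besides the shell and the picture viewer there is one more tool, called after "Emit:" in YAML: its name, and indented under it one key for each argument. play_rows: Moves the arm, as the interface text tells. Its arguments: {"type":"object","properties":{"deltas":{"type":"array"}},"required":["deltas"]}

```bash
mkdir -p pics
cat > h.py <<'E'
import numpy as np, cv2
from workcell import state, cams, workorder, env
from scipy.spatial.transform import Rotation as Rn
def ray(ci,px):
    K=np.array(ci["mtx"],float);D=np.array(ci["D"],float)
    R=cv2.Rodrigues(np.array(ci["rvec"],float))[0];t=np.array(ci["tvec"],float).ravel()
    u=cv2.undistortPoints(np.array(px,float).reshape(-1,1,2),K,D).reshape(-1,2)
    d=np.c_[u,np.ones(len(u))]@R
    return -R.T@t,d/np.linalg.norm(d,axis=1)[:,None]
def onplane(ci,px,z):
    c,d=ray(ci,px); return c+d*((z-c[2])/d[:,2])[:,None]
def tri(ps):
    A=np.zeros((3,3));b=np.zeros(3)
    for ci,px in ps:
        c,d=ray(ci,[px]);M=np.eye(3)-np.outer(d[0],d[0]);A+=M;b+=M@c
    x=np.linalg.solve(A,b)
    return x
def grab(n):
    ci=cams.camera_info(n);return cams.grab_frame(n),ci
def save(im,n): cv2.imwrite("pics/"+n+".png",cv2.cvtColor(im,cv2.COLOR_RGB2BGR))
E
python3 - <<'E'
from h import *
for n in("scene","side","wrist"):
    im,ci=grab(n); save(im,n+"0"); print(n,ray(ci,[[320,200]]))
s=state();print(s["time"],s["position"],s["tcp_rot"],s["finger_gap"])
E
```

```text
scene (array([1.6283539 , 0.53921661, 0.64740805]), array([[-0.78730684, -0.43431821, -0.43762499]]))
side (array([0.42975435, 1.11387879, 0.50901902]), array([[ 0.08462835, -0.92876655, -0.36087497]]))
wrist (array([0.14736093, 0.60918408, 0.38411614]), array([[ 0.23740779, -0.09240389, -0.9670052 ]]))
0.15 [0.20999032 0.58827632 0.24511698] [-1.79930006e+02  7.13092958e-03  1.60356782e+02] 0.0916447512473818
```

View pics/scene0.png

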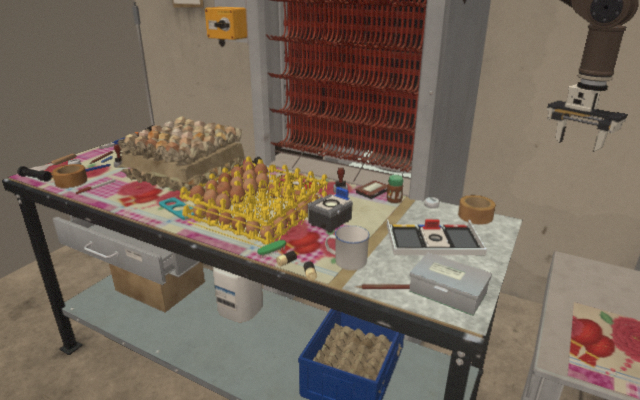

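View pics/side0.png

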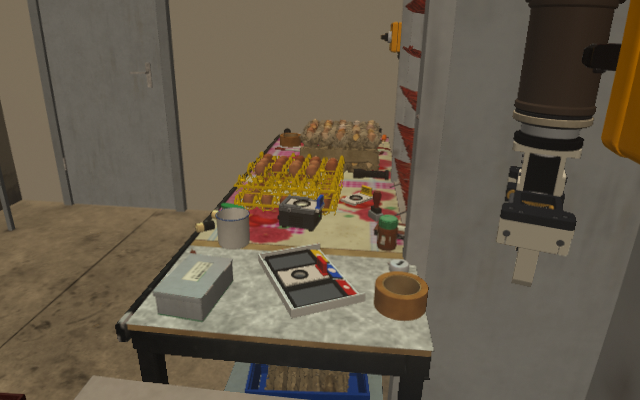

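The scene view shows the rack with the red slide at about (436,237), the lamp with its blue handle at (342,192), and the yellow slide near (372,188) beside the bottle. The side view shows them at (305,275), (319,203) and (357,198). I'll triangulate these roughly, then look closer with the wrist camera.

Run:
```python
from h import *
S=cams.camera_info("scene");D=cams.camera_info("side")
print("redhole",tri([(S,(436,238)),(D,(300,274))]),onplane(D,[(300,274)],.02),onplane(S,[(436,238)],.02))
print("redh",tri([(S,(432,224)),(D,(321,262))]))
print("blueh",tri([(S,(342,192)),(D,(319,203))]),"lamp",onplane(D,[(300,205)],.065),onplane(S,[(331,203)],.065))
print("yel",tri([(S,(372,188)),(D,(357,198))]),onplane(D,[(357,198)],.01),onplane(S,[(372,188)],.01))
print("bottle,stamp,mug",onplane(D,[(387,247),(376,217),(234,245)],0)[:,:2],onplane(S,[(395,203),(341,200),(351,267)],0)[:,:2])
a=cv2.imread("pics/side0.png");b=cv2.imread("pics/scene0.png")
w=cv2.imread("pics/wrist0.png")
x=cv2.resize(a[180:320,250:410],(480,420),interpolation=2);y=cv2.resize(b[160:300,310:420],(330,420),interpolation=2)
cv2.imwrite("pics/c.png",np.hstack([x[:,:400],y]))
```

```text
redhole [0.54490002 0.29836105 0.01710693] [[0.54409968 0.30173623 0.02      ]] [[0.55119063 0.30010608 0.02      ]]
redh [0.50246128 0.27243252 0.03409344]
blueh [0.53149128 0.00854859 0.07585948] lamp [[0.58441874 0.01662709 0.065     ]] [[ 0.58233601 -0.00196952  0.065     ]]
yel [0.43632505 0.05787828 0.08912889] [[ 0.43052606 -0.20504274  0.01      ]] [[0.31600262 0.01408961 0.01      ]]
bottle,stamp,mug [[ 0.3482899   0.10888369]
 [ 0.37192193 -0.08130398]
 [ 0.73504467  0.15079597]] [[ 0.36598726  0.11543359]
 [ 0.43062272 -0.04443659]
 [ 0.75766417  0.14710038]]
```

View pics/c.png

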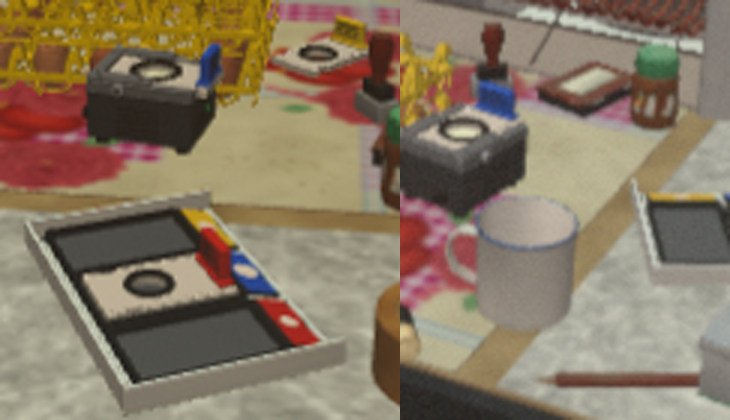

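Wrist is right for fine work: red slide sits in the middle (blue) pocket, the yellow pocket is at the −y side and the red pocket at the +y side. Moving above the rack for a close look.

```bash
cat >> h.py <<'E'
def plan(pos,yaw,n=None,hand=1,start=None):
    """rows from (pos,yaw) now to target, tool kept vertical"""
    s=state(); R=Rn.from_euler("xyz",s["tcp_rot"],degrees=True); p=np.array(s["position"])
    if start: p=np.array(start[0]);R=Rn.from_euler("xyz",[180,0,start[1]],degrees=True)
    T=Rn.from_euler("xyz",[180,0,yaw],degrees=True); rv=(R.inv()*T).as_rotvec(); d=np.array(pos)-p
    m=max(np.linalg.norm(d)/.058,np.degrees(np.linalg.norm(rv))/10.2)
    n=n or max(1,int(np.ceil(m)))
    for i in range(n):
        sh=R.inv().apply(d/n)/.2
        print([hand]+[float(round(x,4)) for x in np.r_[sh,rv/n/(2*np.pi)]])
        R=R*Rn.from_rotvec(rv/n)
def st():
    s=state();print(round(s["time"],2),np.round(s["position"],4),np.round(s["tcp_rot"],2),"F",np.round(s["wrist_force"],1),"gap",round(s["finger_gap"],4),"g",round(s["grasp_force"],1))
E
python3 -c "
from h import *
plan([.50,.29,.28],125)"
```

```text
[1, -0.2334, -0.1147, -0.0216, -0.0, 0.0, 0.0123]
[1, -0.2415, -0.0963, -0.0217, -0.0, 0.0, 0.0123]
[1, -0.2482, -0.0774, -0.0217, -0.0, 0.0, 0.0123]
[1, -0.2535, -0.0581, -0.0217, -0.0, 0.0, 0.0123]
[1, -0.2572, -0.0384, -0.0217, -0.0, 0.0, 0.0123]
[1, -0.2594, -0.0184, -0.0218, -0.0, 0.0, 0.0123]
[1, -0.26, 0.0016, -0.0218, -0.0, 0.0, 0.0123]
[1, -0.2591, 0.0216, -0.0218, -0.0, 0.0, 0.0123]
```

Emit:
play_rows:
  deltas:
    - [[1, -0.233, -0.115, -0.022, 0, 0, 0.0123], [1, -0.242, -0.096, -0.022, 0, 0, 0.0123], [1, -0.248, -0.077, -0.022, 0, 0, 0.0123], [1, -0.254, -0.058, -0.022, 0, 0, 0.0123], [1, -0.257, -0.038, -0.022, 0, 0, 0.0123], [1, -0.259, -0.018, -0.022, 0, 0, 0.0123], [1, -0.26, 0.002, -0.022, 0, 0, 0.0123], [1, -0.259, 0.022, -0.022, 0, 0, 0.0123]]

```text
time: 1.15
position: [0.5011, 0.2892, 0.281]
tcp_rot: [-180.0, -0.0, 124.8]
wrist_force: [0.0, 0.1, -0.6]
finger_gap: 0.0916
grasp_force: 0.0
```

Run:
```python
from h import *
st()
cams.grab_frame("wrist");cams.grab_frame("wrist")
st()
im,ci=grab("wrist"); save(im,"w1"); print(onplane(ci,[[320,200],[0,0],[639,0],[639,399],[0,399]],0))
```

```text
1.15 [0.5011 0.2892 0.281 ] [-1.8000e+02 -1.0000e-02  1.2479e+02] F [ 0.   0.1 -0.6] gap 0.0916 g 0.0
1.25 [0.5046 0.2844 0.2815] [179.94   0.21 124.29] F [ 0.1 -0.8 -0.2] gap 0.0917 g 0.0
[[ 0.52780669  0.24389084  0.        ]
 [ 0.09338842  0.23336558  0.        ]
 [ 0.69602262  0.64413964  0.        ]
 [ 1.12223523  0.25792741  0.        ]
 [ 0.29506489 -0.30502141  0.        ]]
```

View pics/w1.png

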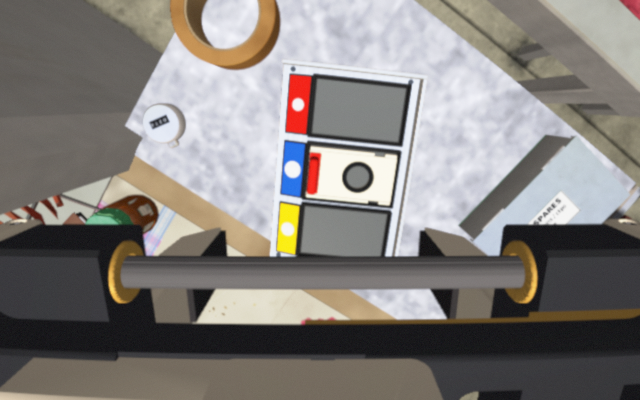

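The wrist view shows the rack: red pocket at (357,110), red slide in the blue pocket at (352,175) and yellow pocket at (343,232), partly hidden by the fingers. I'll shift 65 mm along tool −x, so the rack sits under the camera.

Emit:
play_rows:
  deltas:
    - [[1, -0.16, 0, 0, 0, 0, -0.01], [1, -0.16, 0, 0, 0, 0, 0], [1, 0, 0, 0, 0, 0, 0], [1, 0, 0, 0, 0, 0, 0], [1, 0, 0, 0, 0, 0, 0]]

```text
time: 1.92
position: [0.5375, 0.2408, 0.2807]
tcp_rot: [-180.0, -0.0, 128.7]
wrist_force: [-0.2, 0.3, -0.4]
finger_gap: 0.0916
grasp_force: 0.0
```

```bash
cat > m.py <<'E'
from h import *
def masks(im):
    h=cv2.cvtColor(im,cv2.COLOR_RGB2HSV);H,S,V=[h[...,i].astype(int) for i in range(3)]
    return dict(red=((H<8)|(H>172))&(S>150)&(V>90),blue=(H>95)&(H<130)&(S>130)&(V>80),yellow=(H>20)&(H<34)&(S>150)&(V>120),
      slide=(S<50)&(V>185),grey=(S<40)&(V>70)&(V<150))
def blobs(m,lo=60):
    n,l,s,c=cv2.connectedComponentsWithStats(m.astype(np.uint8),connectivity=4)
    out=[]
    for i in range(1,n):
        if s[i,4]>=lo:
            cn=max(cv2.findContours((l==i).astype(np.uint8),cv2.RETR_EXTERNAL,cv2.CHAIN_APPROX_NONE)[0],key=cv2.contourArea)
            out.append((int(s[i,4]),np.round(c[i],1).tolist(),s[i,:4].tolist(),cn))
    return out
E
python3 - <<'E'
from m import *
st(); im,ci=grab("wrist"); save(im,"w2"); c,_=ray(ci,[[320,200]]);print("cam",c,np.array(ci["mtx"])[0,0])
M=masks(im)
for k in ("red","blue","yellow","grey"):
    for a,ce,bb,cn in blobs(M[k],150):
        if bb[1]<230 and 200<ce[0]<460: 
            print(k,a,ce,bb,onplane(ci,[ce],.01)[0][:2].round(4), [np.round(x,1) for x in cv2.minAreaRect(cn)])
E
```

```text
1.93 [0.5375 0.2408 0.2807] [-1.7999e+02 -5.0000e-02  1.2867e+02] F [-0.2  0.3 -0.4] gap 0.0916 g 0.0
cam [0.49575119 0.29074844 0.41990663] 354.41041200037137
red 1174 [304.3, 51.9] [289, 21, 31, 63] [0.4434 0.3251] [array([304.2,  51.9]), array([22., 61.]), np.float64(9.5)]
red 460 [313.7, 124.7] [306, 104, 17, 42] [0.5  0.27] [array([313.7, 124.8]), array([11.3, 41.5]), np.float64(10.0)]
blue 934 [293.5, 119.5] [279, 91, 30, 59] [0.4785 0.2603] [array([293.1, 119.9]), array([21.5, 56.7]), np.float64(9.5)]
yellow 857 [283.4, 182.5] [270, 156, 27, 55] [0.5137 0.195 ] [array([283.3, 183. ]), array([20.3, 52.7]), np.float64(8.5)]
grey 5382 [364.6, 63.9] [315, 27, 101, 74] [0.5027 0.3567] [array([364.7,  64.1]), array([92.8, 58.8]), np.float64(11.3)]
grey 656 [368.9, 175.1] [262, 37, 171, 200] [0.5868 0.2649] [array([384.2, 161.8]), array([104. , 246.2]), np.float64(43.8)]
grey 472 [359.1, 133.3] [347, 121, 25, 25] [0.5466 0.2949] [array([359.3, 133.2]), array([23.3, 24. ]), np.float64(45.0)]
grey 4293 [339.3, 192.2] [294, 161, 93, 63] [0.5728 0.2271] [array([339.8, 192.4]), array([86. , 50.9]), np.float64(10.0)]
```

View pics/w2.png

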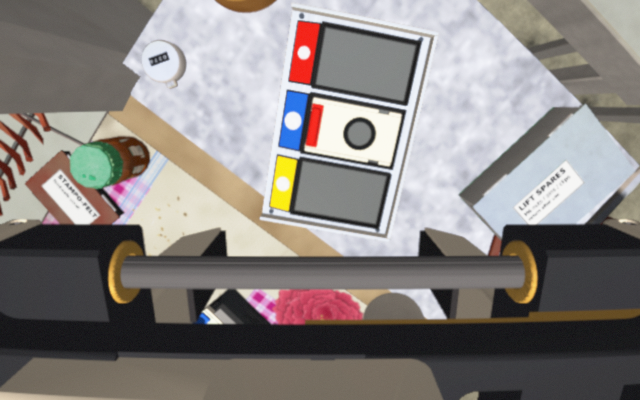

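The rack is now fully visible: red pocket at (365,64), red slide at (352,130) with its handle at (314,125), and yellow pocket at (340,192). Next I'll work out the geometry on planes and get the handle height from two views.

```bash
cat >> m.py <<'E'
def wrect(ci,cn,z):
    p=onplane(ci,cn.reshape(-1,2),z)[:,:2]*1000
    (c,(w,h),a)=cv2.minAreaRect(p.astype(np.float32))
    if w<h: w,h,a=h,w,a-90
    a=(a+90)%180-90
    return np.round(c,1),round(w,1),round(h,1),round(a,2)
E
python3 - <<'E'
from m import *
im,ci=grab("wrist");M=masks(im);M['dark']=im.max(2)<60
k5=np.ones((3,3),np.uint8)
for k,z in(("grey",.0115),("red",.044),("slide",.016),("blue",.01)):
  for a,ce,bb,cn in blobs(cv2.morphologyEx(M[k].astype(np.uint8),cv2.MORPH_OPEN,k5),300):
    if bb[1]<230 and 200<ce[0]<460 and a<20000: print(k,a,ce,wrect(ci,cn,z))
# fit pocket edge distances: red/yellow pocket using 2 heights
for z in(.008,.015):
  print(z,[wrect(ci,cn,z) for a,ce,bb,cn in blobs(cv2.morphologyEx(M["grey"].astype(np.uint8),cv2.MORPH_OPEN,k5),3500) if bb[1]<230 and 200<ce[0]<460])
# height of handle: two views, w1 vs now
ci2=ci; S=cams.camera_info("scene");D=cams.camera_info("side")
for n,c in(("scene",S),("side",D)):
  m=masks(cv2.cvtColor(cv2.imread(f"pics/{n}0.png"),cv2.COLOR_BGR2RGB))
  for q in("red","blue","yellow"):
    print(n,q,[b[:3] for b in blobs(m[q],15) if (280<b[1][0]<460 and 170<b[1][1]<310) and b[0]<400][:12])
E
```

```text
grey 5382 [364.6, 63.6] (array([503.4, 356.2]), 101.0, 61.4, 28.42)
grey 470 [359.0, 132.9] (array([546. , 294.8]), 27.0, 26.8, 84.34)
grey 4297 [339.2, 192.0] (array([573.2, 226.9]), 101.3, 61.5, 28.34)
red 1173 [304.3, 51.6] (array([447.8, 321.8]), 58.5, 21.8, -61.5)
red 463 [313.7, 124.4] (array([499.8, 271.5]), 42.8, 11.8, -61.46)
slide 695 [358.0, 24.8] (array([475.1, 383.6]), 125.2, 8.2, 29.87)
slide 3334 [355.7, 131.8] (array([539.1, 291.1]), 100.0, 60.0, 28.33)
slide 393 [318.9, 220.2] (array([579.3, 189.6]), 124.0, 7.6, 27.87)
blue 468 [296.1, 102.8] (array([470.6, 274.4]), 28.6, 24.0, -61.6)
blue 435 [290.5, 137.2] (array([487.5, 243.2]), 27.0, 23.9, -61.65)
0.008 [(array([503.4, 356.8]), 101.9, 61.9, 28.42), (array([573.8, 226.3]), 102.1, 62.0, 28.34)]
0.015 [(array([503.3, 355.7]), 100.1, 60.9, 28.42), (array([572.5, 227.4]), 100.4, 60.9, 28.35)]
scene red [(108, [431.2, 224.3], [423, 220, 16, 9]), (28, [284.8, 248.9], [281, 245, 9, 8])]
scene blue [(86, [341.6, 192.6], [336, 187, 12, 12])]
scene yellow [(23, [323.5, 192.7], [322, 188, 5, 9]), (64, [302.0, 214.8], [298, 210, 10, 11]), (62, [292.9, 219.7], [290, 213, 8, 13])]
side red [(39, [404.9, 185.3], [402, 180, 7, 11]), (59, [384.4, 195.7], [380, 192, 11, 8]), (218, [363.1, 208.7], [345, 200, 29, 20]), (41, [387.1, 211.6], [382, 209, 13, 5]), (113, [321.7, 265.9], [315, 256, 13, 20]), (108, [345.4, 287.1], [336, 280, 20, 15])]
side blue [(41, [318.6, 201.0], [316, 195, 7, 13]), (38, [335.1, 274.5], [329, 272, 12, 6])]
side yellow [(42, [367.0, 191.0], [361, 186, 11, 10]), (34, [315.1, 251.8], [311, 250, 10, 6])]
```

Rack yaw is 28.35°. The pockets are at red (503.4,356.7), blue (538.5,291.6) and yellow (573.7,226.4) mm. The red handle is at (500.2,270.8), with its top at 44 mm.

Run:
```python
from m import *
S=cams.camera_info("scene");D=cams.camera_info("side");W=cams.camera_info("wrist")
print("red handle",tri([(S,(431.2,224.3)),(D,(321.7,265.9)),(W,(313.7,124.4))]),"blue",tri([(S,(341.6,192.6)),(D,(318.6,201))]),"yel",onplane(D,[(367,191)],.022))
plan([.5002,.2708,.11],118.35,hand=-.35)
print();plan([.5002,.2708,.0415],118.35,hand=-.35,start=([.5002,.2708,.11],118.35))
```

```text
red handle [0.49977557 0.2708935  0.0275044 ] blue [0.53374112 0.00761652 0.07803831] yel [[ 0.39904802 -0.24284863  0.022     ]]
[-0.35, 0.059, -0.0129, 0.2136, -0.0, -0.0, 0.0071]
[-0.35, 0.0583, -0.0156, 0.2136, -0.0, -0.0, 0.0071]
[-0.35, 0.0576, -0.0182, 0.2136, -0.0, -0.0, 0.0071]
[-0.35, 0.0568, -0.0207, 0.2136, -0.0, -0.0, 0.0071]

[-0.35, 0.0, -0.0, 0.1713, 0.0, 0.0, 0.0]
[-0.35, 0.0, -0.0, 0.1713, 0.0, 0.0, 0.0]
```

Emit:
play_rows:
  deltas:
    - [[-0.35, 0.059, -0.013, 0.214, 0, 0, 0.0071], [-0.35, 0.058, -0.016, 0.214, 0, 0, 0.0071], [-0.35, 0.058, -0.018, 0.214, 0, 0, 0.0071], [-0.35, 0.057, -0.021, 0.214, 0, 0, 0.0071], [-0.35, 0, 0, 0, 0, 0, 0], [-0.35, 0, 0, 0, 0, 0, 0], [-0.35, 0, 0, 0, 0, 0, 0]]

```text
time: 2.9
position: [0.5024, 0.2699, 0.1117]
tcp_rot: [179.8, -0.0, 118.3]
wrist_force: [-0.1, 1.3, 0.3]
finger_gap: 0.0306
grasp_force: 0.0
```

Run:
```python
from m import *
st(); plan([.5002,.2708,.0415],118.35,n=3,hand=-.35)
```

```text
2.9 [0.5024 0.2699 0.1117] [ 1.798e+02 -1.000e-02  1.183e+02] F [-0.1  1.3  0.3] gap 0.0306 g 0.0
[-0.35, 0.003, -0.003, 0.1171, 0.0002, -0.0, -0.0001]
[-0.35, 0.003, -0.0029, 0.1171, 0.0002, -0.0, -0.0001]
[-0.35, 0.003, -0.0027, 0.1171, 0.0002, -0.0, -0.0001]
```

Emit:
play_rows:
  deltas:
    - [[-0.35, 0.003, -0.003, 0.117, 0, 0, 0], [-0.35, 0.003, -0.003, 0.117, 0, 0, 0], [-0.35, 0.003, -0.003, 0.117, 0, 0, 0], [-0.35, 0, 0, 0, 0, 0, 0], [-0.35, 0, 0, 0, 0, 0, 0], [-1, 0, 0, 0, 0, 0, 0], [-1, 0, 0, 0, 0, 0, 0], [-1, 0, 0, 0, 0, 0, 0]]

```text
time: 3.9
position: [0.4989, 0.2708, 0.0402]
tcp_rot: [179.9, -0.0, 118.3]
wrist_force: [-0.2, -0.6, 3.1]
finger_gap: 0.0098
grasp_force: 30.0
```

Run:
```python
from m import *
st(); p=np.array(state()["position"]); plan(p+[0,0,.05],118.35,n=3,hand=-1)
```

```text
3.9 [0.4989 0.2708 0.0402] [ 1.7992e+02 -1.0000e-02  1.1831e+02] F [-0.2 -0.6  3.1] gap 0.0098 g 30.0
[-1, 0.0, 0.0001, -0.0833, 0.0001, -0.0, -0.0]
[-1, 0.0, 0.0001, -0.0833, 0.0001, -0.0, -0.0]
[-1, 0.0, 0.0, -0.0833, 0.0001, -0.0, -0.0]
```

Emit:
play_rows:
  deltas:
    - [[-1, 0, 0, -0.08, 0, 0, 0], [-1, 0, 0, -0.08, 0, 0, 0], [-1, 0, 0, -0.08, 0, 0, 0], [-1, 0.121, 0, 0, 0, 0, 0], [-1, 0.121, 0, 0, 0, 0, 0], [-1, 0.121, 0, 0, 0, 0, 0], [-1, 0, 0, 0, 0, 0, 0], [-1, 0, 0, 0, 0, 0, 0]]

```text
time: 4.9
position: [0.4643, 0.3337, 0.088]
tcp_rot: [180.0, 0.0, 118.3]
wrist_force: [0.1, -0.6, -0.7]
finger_gap: 0.0097
grasp_force: 30.0
```

Run:
```python
from m import *
st(); im,ci=grab("wrist"); save(im,"w3"); 
plan([.4640,.3361,.055],118.35,n=2,hand=-1)
```

```text
4.9 [0.4643 0.3337 0.088 ] [1.7998e+02 3.0000e-02 1.1829e+02] F [ 0.1 -0.6 -0.7] gap 0.0097 g 30.0
[-1, 0.0067, 0.0021, 0.0823, 0.0, 0.0, -0.0002]
[-1, 0.0067, 0.0021, 0.0824, 0.0, 0.0, -0.0002]
```

View pics/w3.png

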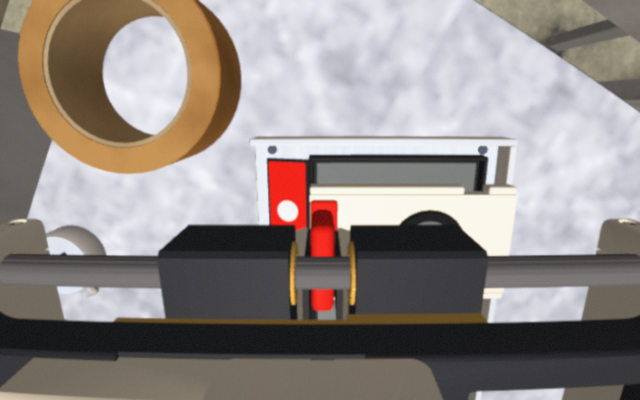

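The slide is level in the gripper. Its top-plane corners are near (310,193) and (515,193), which I'll check in the rack frame.

```bash
cat >> m.py <<'E'
RP=dict(red=np.array([503.4,356.7]),blue=np.array([538.5,291.6]),yellow=np.array([573.7,226.4]));a0=np.radians(28.35)
EX=np.array([np.cos(a0),np.sin(a0)]);EY=np.array([-EX[1],EX[0]])
def inr(xy,k):
    d=np.array(xy)[:,:2]*1000-RP[k]; return np.round(np.c_[d@EX,d@EY],1)
E
python3 - <<'E'
from m import *
im=cv2.cvtColor(cv2.imread("pics/w3.png"),cv2.COLOR_BGR2RGB);ci=cams.camera_info("wrist")
g=im.astype(int)
print("row200",[ (x,g[205,x].tolist()) for x in list(range(304,313))+list(range(509,520))])
print("col480",[(y,g[y,475].tolist()) for y in range(181,198)])
print(inr(onplane(ci,[(310,193),(515,193),(310,187),(515,187)],.0638),"red"))
print(inr([state()["position"]],"red"))
E
```

```text
row200 [(304, [241, 34, 22]), (305, [223, 38, 31]), (306, [130, 36, 37]), (307, [55, 42, 41]), (308, [56, 49, 47]), (309, [115, 86, 80]), (310, [185, 113, 103]), (311, [222, 72, 64]), (312, [239, 43, 34]), (509, [250, 247, 235]), (510, [250, 247, 235]), (511, [250, 247, 235]), (512, [250, 247, 235]), (513, [250, 246, 234]), (514, [250, 246, 236]), (515, [246, 243, 237]), (516, [238, 237, 239]), (517, [233, 233, 239]), (518, [232, 233, 239]), (519, [230, 231, 238])]
col480 [(181, [58, 58, 58]), (182, [56, 56, 56]), (183, [53, 53, 54]), (184, [52, 51, 51]), (185, [53, 51, 49]), (186, [50, 48, 49]), (187, [50, 49, 47]), (188, [45, 44, 43]), (189, [46, 46, 44]), (190, [62, 60, 57]), (191, [91, 86, 78]), (192, [110, 103, 93]), (193, [124, 118, 105]), (194, [170, 161, 145]), (195, [233, 226, 208]), (196, [248, 244, 232]), (197, [250, 247, 236])]
[[-52.3  23.4]
 [ 46.4  23.2]
 [-52.3  26.3]
 [ 46.   26.2]]
[[-45.3  -2.1]]
```

```bash
cat >> m.py <<'E'
def tgt(k,x,y,z): 
    p=RP[k]+x*EX+y*EY; return [p[0]/1000,p[1]/1000,z]
E
python3 - <<'E'
from m import *
plan(tgt("red",-43.2,1.2,.060),118.35,n=2,hand=-1)
E
```

```text
[-1, 0.0083, 0.0053, 0.0698, 0.0, 0.0, -0.0002]
[-1, 0.0082, 0.0053, 0.0699, 0.0, 0.0, -0.0002]
```

Emit:
play_rows:
  deltas:
    - [[-1, 0.008, 0.005, 0.07, 0, 0, 0], [-1, 0.008, 0.005, 0.07, 0, 0, 0], [-1, 0, 0, 0, 0, 0, 0], [-1, 0, 0, 0, 0, 0, 0], [-1, 0, 0, 0, 0, 0, 0]]

```text
time: 5.58
position: [0.4644, 0.3382, 0.0598]
tcp_rot: [180.0, -0.0, 118.3]
wrist_force: [-0.9, -0.7, -0.5]
finger_gap: 0.0098
grasp_force: 30.0
```

Run:
```python
from m import *
st();print(inr([state()["position"]],"red")); plan(tgt("red",-43.2,1.2,.0410),118.35,n=3,hand=-1)
```

```text
5.58 [0.4644 0.3382 0.0598] [179.97  -0.   118.3 ] F [-0.9 -0.7 -0.5] gap 0.0098 g 30.0
[[-43.1   2.2]]
[-1, -0.0017, -0.0002, 0.0313, 0.0, -0.0, -0.0]
[-1, -0.0017, -0.0002, 0.0313, 0.0, -0.0, -0.0]
[-1, -0.0017, -0.0002, 0.0313, 0.0, -0.0, -0.0]
```

Emit:
play_rows:
  deltas:
    - [[-1, -0.002, 0, 0.031, 0, 0, 0], [-1, -0.002, 0, 0.031, 0, 0, 0], [-1, -0.001, 0, 0.031, 0, 0, 0], [-1, 0, 0, 0, 0, 0, 0], [-1, 0, 0, 0, 0, 0, 0]]

```text
time: 6.2
position: [0.4646, 0.3371, 0.0407]
tcp_rot: [-180.0, 0.0, 118.3]
wrist_force: [-0.4, -1.0, -1.1]
finger_gap: 0.0096
grasp_force: 30.0
```

Run:
```python
from m import *
st();print(inr([state()["position"]],"red"))
```

```text
6.2 [0.4646 0.3371 0.0407] [-1.7998e+02  1.0000e-02  1.1831e+02] F [-0.4 -1.  -1.1] gap 0.0096 g 30.0
[[-43.4   1.2]]
```

Emit:
play_rows:
  deltas:
    - [[-0.35, 0, 0, 0, 0, 0, 0], [-0.35, 0, 0, 0, 0, 0, 0], [-0.35, 0, 0, -0.15, 0, 0, 0], [-0.35, 0, 0, -0.25, 0, 0, 0], [-0.35, -0.27, 0, -0.25, 0, 0, 0], [-0.35, -0.27, 0, -0.25, 0, 0, 0], [-0.35, 0, 0, 0, 0, 0, 0], [-0.35, 0, 0, 0, 0, 0, 0]]

```text
time: 7.2
position: [0.5077, 0.2568, 0.2057]
tcp_rot: [180.0, -0.0, 118.3]
wrist_force: [-0.4, 0.5, -1.3]
finger_gap: 0.0297
grasp_force: 0.0
```

Run:
```python
from m import *
st(); im,ci=grab("wrist"); save(im,"w4"); M=masks(im)
for k,z in(("red",.044),("slide",.016),("grey",.0085)):
  for a,ce,bb,cn in blobs(cv2.morphologyEx(M[k].astype(np.uint8),cv2.MORPH_OPEN,np.ones((3,3),np.uint8)),300):
    if bb[1]<230 and 200<ce[0]<460 and a<20000:
      w=wrect(ci,cn,z);print(k,a,ce,w,inr([w[0]/1000],"red"))
plan([.545,-.075,.28],95,hand=-.35)
```

```text
7.2 [0.5077 0.2568 0.2057] [ 1.800e+02 -4.000e-02  1.183e+02] F [-0.4  0.5 -1.3] gap 0.0297 g 0.0
red 1692 [296.4, 78.0] (array([446.3, 323.6]), 56.4, 21.1, -62.14) [[-66.  -2.]]
red 715 [322.9, 78.4] (array([465.3, 333.7]), 41.4, 10.7, -61.69) [[-44.5  -2.1]]
slide 1046 [353.8, 34.5] (array([475.3, 382.4]), 125.3, 8.2, 28.43) [[-12.5  36. ]]
slide 5437 [376.2, 78.3] (array([503.1, 356.4]), 100.1, 59.3, 28.56) [[-0.4 -0.1]]
slide 307 [297.0, 160.7] (array([478. , 259.9]), 17.9, 16.8, -62.32) [[-68.3 -73.1]]
grey 775 [440.2, 125.5] (array([584.8, 345.6]), 179.7, 4.0, -61.58) [[ 66.4 -48.4]]
grey 756 [380.7, 78.8] (array([510.4, 361.4]), 27.2, 26.5, -60.23) [[8.4 0.8]]
grey 6745 [368.9, 159.3] (array([538.5, 291.8]), 101.3, 60.7, 28.34) [[  0.1 -73.8]]
grey 3473 [356.7, 224.4] (array([572.4, 229.1]), 101.2, 54.6, 28.91) [[ 1.000e-01 -1.451e+02]]
[-0.35, -0.2586, -0.1039, -0.0625, -0.0, -0.0, 0.0108]
[-0.35, -0.2651, -0.0861, -0.0625, -0.0, -0.0, 0.0108]
[-0.35, -0.2704, -0.0679, -0.0625, -0.0, -0.0, 0.0108]
[-0.35, -0.2743, -0.0493, -0.0625, -0.0, -0.0, 0.0108]
[-0.35, -0.2771, -0.0306, -0.0625, -0.0, -0.0, 0.0108]
[-0.35, -0.2785, -0.0116, -0.0625, -0.0, -0.0, 0.0108]
```

Red is in place, within 0.5 mm by measurement, and the blue pocket is confirmed empty. On to the lamp.

Emit:
play_rows:
  deltas:
    - [[-0.35, -0.259, -0.104, -0.062, 0, 0, 0.0108], [-0.35, -0.265, -0.086, -0.062, 0, 0, 0.0108], [-0.35, -0.27, -0.068, -0.062, 0, 0, 0.0108], [-0.35, -0.274, -0.049, -0.062, 0, 0, 0.0108], [-0.35, -0.277, -0.031, -0.062, 0, 0, 0.0108], [-0.35, -0.278, -0.012, -0.062, 0, 0, 0.0108], [-0.35, 0, 0, 0, 0, 0, 0], [-0.35, 0, 0, 0, 0, 0, 0]]

```text
time: 8.25
position: [0.5453, -0.0739, 0.279]
tcp_rot: [-179.9, -0.0, 95.1]
wrist_force: [-0.2, -0.3, 0.6]
finger_gap: 0.0296
grasp_force: 0.0
```

Run:
```python
from m import *
st(); im,ci=grab("wrist"); save(im,"w5"); M=masks(im)
for k,z in(("blue",.091),("slide",.063),("yellow",.036)):
  for a,ce,bb,cn in blobs(cv2.morphologyEx(M[k].astype(np.uint8),cv2.MORPH_OPEN,np.ones((3,3),np.uint8)),200):
    if bb[1]<230 and a<20000: print(k,a,ce,bb,wrect(ci,cn,z))
```

```text
8.25 [ 0.5453 -0.0739  0.279 ] [-1.7989e+02 -5.0000e-02  9.5100e+01] F [-0.2 -0.3  0.6] gap 0.0296 g 0.0
blue 597 [316.6, 90.8] [306, 67, 23, 49] (array([531.9,   4. ]), 42.6, 10.9, 79.81)
slide 5375 [81.5, 66.6] [52, 0, 65, 131] (array([302.7,  11.1]), 124.2, 61.7, 89.96)
slide 347 [26.8, 11.4] [12, 6, 32, 12] (array([246.6,  59.1]), 33.4, 10.1, 1.86)
slide 5160 [563.3, 58.5] [510, 8, 96, 114] (array([755.6,  55.1]), 105.5, 90.3, -89.62)
slide 460 [535.2, 32.4] [522, 20, 25, 25] (array([734.5,  79.1]), 24.4, 20.0, 21.81)
slide 372 [29.1, 31.1] [13, 25, 33, 13] (array([247.1,  41.1]), 33.8, 10.7, 0.14)
slide 1954 [129.1, 65.8] [96, 39, 68, 53] (array([348.5,  15.2]), 62.8, 31.5, -15.51)
slide 397 [30.5, 50.5] [15, 44, 32, 14] (array([247.3,  23. ]), 33.5, 11.8, 0.14)
slide 369 [31.2, 69.3] [16, 63, 32, 13] (array([247.1,   5. ]), 33.7, 11.4, -0.23)
slide 1401 [396.0, 113.4] [365, 80, 52, 64] (array([605. ,  -8.3]), 54.2, 38.6, 80.64)
slide 367 [32.6, 87.3] [17, 81, 32, 14] (array([247. , -12.2]), 33.7, 11.4, -0.59)
slide 1258 [367.3, 105.8] [348, 86, 39, 41] (array([581.7,  -4.4]), 3
[... 903 characters left out ...]
[217, 193, 48, 42] (array([ 467.8, -122.8]), 54.7, 30.0, -24.91)
slide 265 [44.1, 208.1] [29, 203, 30, 12] (array([ 247. , -138.6]), 33.6, 10.7, -1.0)
slide 204 [349.9, 221.1] [340, 215, 22, 15] (array([ 577. , -122.5]), 23.2, 14.2, 18.33)
yellow 1765 [308.9, 194.3] [268, 155, 75, 102] (array([ 537. , -114.4]), 132.4, 53.8, -53.83)
yellow 1477 [355.5, 189.5] [326, 159, 64, 75] (array([ 587.8, -101.6]), 108.4, 42.7, -50.35)
yellow 4457 [464.5, 200.4] [370, 167, 182, 76] (array([699.9, -99.4]), 210.5, 68.8, -3.76)
yellow 1289 [291.1, 222.2] [264, 194, 64, 63] (array([ 521.7, -143.4]), 81.8, 59.8, -12.49)
yellow 696 [557.3, 232.4] [539, 199, 33, 57] (array([ 820.5, -119.1]), 68.8, 34.8, -79.72)
```

View pics/w5.png

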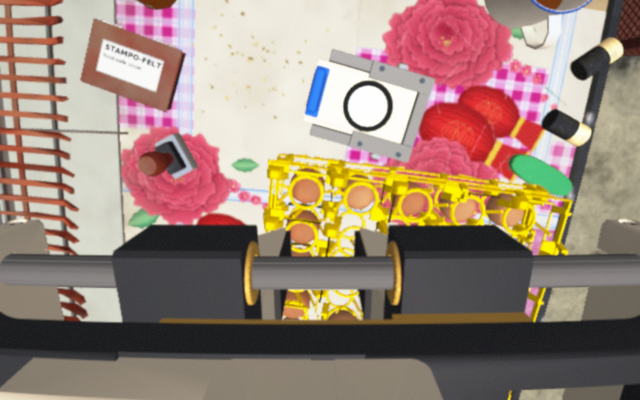

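Wrist view: blue handle at (317,91) with the lens ring at (367,106), so the lamp yaw is about −9.9°. The stamp is at (165,160), clear of the pull. Approaching the blue handle.

Run:
```python
from m import *
plan([.532,.004,.15],80.1,hand=-.35)
```

```text
[-0.35, 0.1302, -0.01, 0.2152, -0.0001, -0.0, 0.014]
[-0.35, 0.1289, -0.0215, 0.2152, -0.0001, -0.0, 0.014]
[-0.35, 0.1265, -0.0328, 0.2151, -0.0001, -0.0, 0.014]
```

Emit:
play_rows:
  deltas:
    - [[-0.35, 0.13, -0.01, 0.215, 0, 0, 0.014], [-0.35, 0.129, -0.021, 0.215, 0, 0, 0.014], [-0.35, 0.126, -0.033, 0.215, 0, 0, 0.014], [-0.35, 0, 0, 0, 0, 0, 0], [-0.35, 0, 0, 0, 0, 0, 0], [-0.35, 0, 0, 0, 0, 0, 0]]

```text
time: 9.05
position: [0.5337, 0.0011, 0.1524]
tcp_rot: [179.9, -0.0, 79.9]
wrist_force: [0.2, 0.1, -0.4]
finger_gap: 0.0298
grasp_force: 0.0
```

Run:
```python
from m import *
st(); im,ci=grab("wrist"); M=masks(im)
for a,ce,bb,cn in blobs(M["blue"],200): print(a,ce,bb,wrect(ci,cn,.091))
plan([.532,.004,.0885],80.1,n=3,hand=-.35)
```

```text
9.05 [0.5337 0.0011 0.1524] [ 1.7988e+02 -3.0000e-02  7.9880e+01] F [ 0.2  0.1 -0.4] gap 0.0298 g 0.0
1312 [318.4, 204.3] [310, 168, 18, 75] (array([532.7,   9.5]), 45.2, 10.2, 79.38)
[-0.35, 0.0044, -0.0038, 0.1065, 0.0001, -0.0, -0.0002]
[-0.35, 0.0044, -0.0037, 0.1065, 0.0001, -0.0, -0.0002]
[-0.35, 0.0045, -0.0037, 0.1065, 0.0001, -0.0, -0.0002]
```

Emit:
play_rows:
  deltas:
    - [[-0.35, 0.006, -0.004, 0.106, 0, 0, 0], [-0.35, 0.006, -0.003, 0.106, 0, 0, 0], [-0.35, 0.006, -0.003, 0.106, 0, 0, 0], [-0.35, 0, 0, 0, 0, 0, 0], [-0.35, 0, 0, 0, 0, 0, 0], [-1, 0, 0, 0, 0, 0, 0], [-1, 0, 0, 0, 0, 0, 0], [-1, 0, 0, 0, 0, 0, 0]]

```text
time: 10.1
position: [0.5318, 0.0055, 0.0881]
tcp_rot: [180.0, -0.0, 79.9]
wrist_force: [0.2, 0.9, 4.9]
finger_gap: 0.0099
grasp_force: 30.0
```

Emit:
play_rows:
  deltas:
    - [[-1, 0, -0.03, 0, 0, 0, 0], [-1, 0, -0.03, 0, 0, 0, 0], [-1, 0, -0.06, 0, 0, 0, 0], [-1, 0, -0.06, 0, 0, 0, 0], [-1, 0, -0.06, 0, 0, 0, 0], [-1, 0, -0.06, 0, 0, 0, 0], [-1, 0, 0, 0, 0, 0, 0], [-1, 0, 0, 0, 0, 0, 0]]

```text
time: 11.1
position: [0.4705, 0.0164, 0.0875]
tcp_rot: [-179.8, -0.0, 79.9]
wrist_force: [-4.6, 1.1, 8.4]
finger_gap: 0.0094
grasp_force: 30.1
```

Run:
```python
from m import *
st(); p=np.array(state()["position"]); print((p-[.5318,.0055,.0881])*1000)
```

```text
11.1 [0.4705 0.0164 0.0875] [-1.7982e+02 -1.0000e-02  7.9880e+01] F [-4.6  1.1  8.4] gap 0.0094 g 30.1
[-61.27724232  10.85485087  -0.60910783]
```

Run:
```python
from m import *
plan(tgt("blue",-44,0,.13),118.35,hand=-1,start=([.4705,.0164,.1475],79.9))
```

```text
[-1, 0.2555, -0.0158, 0.0175, 0.0, 0.0, -0.0214]
[-1, 0.2553, 0.0186, 0.0175, 0.0, 0.0, -0.0214]
[-1, 0.2505, 0.0526, 0.0175, 0.0, 0.0, -0.0214]
[-1, 0.2412, 0.0856, 0.0175, 0.0, 0.0, -0.0214]
[-1, 0.2276, 0.1171, 0.0175, 0.0, 0.0, -0.0214]
```

Emit:
play_rows:
  deltas:
    - [[-1, 0, 0, -0.1, 0, 0, 0], [-1, 0, 0, -0.1, 0, 0, 0], [-1, 0, 0, -0.1, 0, 0, 0], [-1, 0, 0, 0, 0, 0, 0]]

```text
time: 11.6
position: [0.4723, 0.0163, 0.1481]
tcp_rot: [180.0, -0.0, 79.9]
wrist_force: [-0.2, 0.4, -2.0]
finger_gap: 0.0096
grasp_force: 30.0
```

Emit:
play_rows:
  deltas:
    - [[-1, 0.255, -0.016, 0.017, 0, 0, -0.0214], [-1, 0.255, 0.019, 0.017, 0, 0, -0.0214], [-1, 0.25, 0.053, 0.017, 0, 0, -0.0214], [-1, 0.241, 0.086, 0.017, 0, 0, -0.0214], [-1, 0.228, 0.117, 0.017, 0, 0, -0.0214], [-1, 0, 0, 0, 0, 0, 0], [-1, 0, 0, 0, 0, 0, 0], [-1, 0, 0, 0, 0, 0, 0]]

```text
time: 12.6
position: [0.5017, 0.2683, 0.1302]
tcp_rot: [-179.9, 0.0, 118.2]
wrist_force: [-0.0, -0.5, -1.9]
finger_gap: 0.0098
grasp_force: 30.0
```

Run:
```python
from m import *
st(); im,ci=grab("wrist"); save(im,"w6"); M=masks(im)
p=np.array(state()["position"]); print(inr([p],"blue"))
zt=p[2]-.0875+.063
for k in("blue","slide"):
  for a,ce,bb,cn in blobs(M[k],300):
    if 250<ce[0]<560 and 120<ce[1]: print(k,a,ce,bb,wrect(ci,cn,zt))
g=im.astype(int);g=cv2.cvtColor(im,cv2.COLOR_RGB2GRAY)
cv2.imwrite("pics/w6c.png",cv2.resize(cv2.cvtColor(im[130:330,230:560],cv2.COLOR_RGB2BGR),None,fx=2.4,fy=2.4))
plan(tgt("blue",-44,0,.09),118.35,hand=-1)
```

```text
12.6 [0.5017 0.2683 0.1302] [-1.7992e+02  3.0000e-02  1.1823e+02] F [-0.  -0.5 -1.9] gap 0.0098 g 30.0
[[-43.3  -3. ]]
blue 1868 [291.2, 186.8] [274, 150, 34, 80] (array([474.9, 284.1]), 38.5, 14.9, -61.58)
blue 1485 [322.9, 226.4] [310, 198, 27, 59] (array([497.1, 275. ]), 29.9, 12.7, -62.29)
blue 380 [321.8, 297.2] [311, 289, 23, 18] (array([514.6, 241.2]), 11.4, 9.8, 28.26)
slide 473 [290.6, 192.6] [279, 181, 24, 25] (array([475.3, 282.9]), 11.7, 10.9, -62.58)
slide 3118 [532.3, 304.3] [482, 287, 106, 35] (array([615.9, 289.7]), 56.6, 19.7, 27.86)
slide 582 [532.6, 394.5] [493, 389, 70, 11] (array([649.7, 240.9]), 42.1, 7.3, 25.29)
[-1, 0.0149, -0.0036, 0.202, -0.0001, 0.0001, -0.0003]
```

View pics/w6c.png

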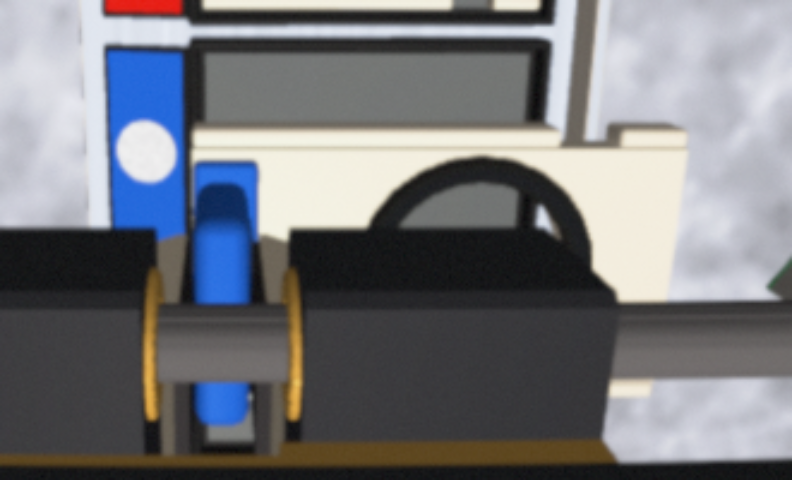

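The blue slide is square in the gripper: left edge at column 310, right edge at 516, top +y edge at row 191. Turning that into an offset.

Run:
```python
from m import *
ci=cams.camera_info("wrist"); p=np.array(state()["position"]); q=inr([p],"blue")[0]
for z in(.1055,):
  e=inr(onplane(ci,[(400,191.2),(310,191.5),(515.8,191.5)],z),"blue"); print(q,e,e-q)
  e=inr(onplane(ci,[(400,182.5),(310,182.5)],z-.008),"blue"); print("bottom edge",e-q)
im=cv2.cvtColor(cv2.imread("pics/w3.png"),cv2.COLOR_BGR2GRAY);im6=cv2.cvtColor(cv2.imread("pics/w6.png"),cv2.COLOR_BGR2GRAY)
print(im[180:200,360].tolist(),im6[176:200,360].tolist())
```

```text
[-43.3  -3. ] [[ -7.4  23.1]
 [-50.3  23.1]
 [ 49.1  22.9]] [[35.9 26.1]
 [-7.  26.1]
 [92.4 25.9]]
bottom edge [[37.5 28.7]
 [-7.2 28.8]]
[130, 129, 129, 122, 114, 118, 147, 197, 234, 246, 248, 249, 249, 244, 224, 234, 246, 247, 248, 248] [120, 118, 119, 117, 110, 105, 109, 140, 188, 225, 238, 241, 241, 240, 231, 206, 219, 236, 239, 240, 239, 240, 240, 240]
```

Run:
```python
from m import *
plan(tgt("blue",-43.2,-0.4,.06),118.35,n=2,hand=-1)
```

```text
[-1, 0.0065, 0.0003, 0.176, -0.0001, 0.0, -0.0002]
[-1, 0.0064, 0.0002, 0.176, -0.0001, 0.0, -0.0002]
```

Emit:
play_rows:
  deltas:
    - [[-1, 0.006, 0, 0.176, 0, 0, 0], [-1, 0.006, 0, 0.176, 0, 0, 0], [-1, 0, 0, 0, 0, 0, 0], [-1, 0, 0, 0, 0, 0, 0], [-1, 0, 0, 0, 0, 0, 0]]

```text
time: 13.28
position: [0.5018, 0.2724, 0.0618]
tcp_rot: [179.9, -0.0, 118.4]
wrist_force: [-0.3, -0.1, -1.3]
finger_gap: 0.0101
grasp_force: 30.0
```

Run:
```python
from m import *
st();print(inr([state()["position"]],"blue")); plan(tgt("blue",-43.2,-0.4,.0415),118.35,n=3,hand=-1)
im,ci=grab("wrist");save(im,"w7");g=cv2.cvtColor(im,cv2.COLOR_RGB2GRAY)
print(g[150:205,345].tolist())
```

```text
13.28 [0.5018 0.2724 0.0618] [ 1.7986e+02 -1.0000e-02  1.1835e+02] F [-0.3 -0.1 -1.3] gap 0.0101 g 30.0
[[-41.4   0.6]]
[-1, -0.0016, -0.003, 0.0339, 0.0001, -0.0, 0.0]
[-1, -0.0016, -0.003, 0.0339, 0.0001, -0.0, 0.0]
[-1, -0.0016, -0.003, 0.0339, 0.0001, -0.0, 0.0]
[142, 70, 38, 23, 28, 30, 39, 45, 81, 149, 202, 223, 225, 216, 165, 88, 30, 22, 29, 41, 47, 44, 39, 58, 95, 114, 119, 118, 119, 117, 112, 104, 110, 140, 188, 226, 236, 240, 242, 241, 230, 203, 218, 234, 239, 239, 239, 239, 239, 239, 239, 239, 239, 240, 239]
```

Emit:
play_rows:
  deltas:
    - [[-1, -0.005, -0.009, 0.02, 0, 0, 0], [-1, 0, 0, 0.03, 0, 0, 0], [-1, 0, 0, 0.025, 0, 0, 0], [-1, 0, 0, 0.025, 0, 0, 0], [-1, 0, 0, 0, 0, 0, 0], [-1, 0, 0, 0, 0, 0, 0]]

```text
time: 14.08
position: [0.4996, 0.2704, 0.0404]
tcp_rot: [-180.0, -0.0, 118.4]
wrist_force: [-2.6, -0.7, 5.0]
finger_gap: 0.0096
grasp_force: 30.0
```

Run:
```python
from m import *
st();print(inr([state()["position"]],"blue"))
```

```text
14.07 [0.4996 0.2704 0.0404] [-1.7999e+02 -1.0000e-02  1.1838e+02] F [-2.6 -0.7  5. ] gap 0.0096 g 30.0
[[-44.3  -0.2]]
```

Emit:
play_rows:
  deltas:
    - [[-0.35, 0, 0, 0, 0, 0, 0], [-0.35, 0, 0, 0, 0, 0, 0], [-0.35, 0, 0, -0.15, 0, 0, 0], [-0.35, 0, 0, -0.25, 0, 0, 0], [-0.35, -0.25, 0, -0.25, 0, 0, 0], [-0.35, -0.25, 0, -0.25, 0, 0, 0], [-0.35, 0, 0, 0, 0, 0, 0], [-0.35, 0, 0, 0, 0, 0, 0]]

```text
time: 15.08
position: [0.5413, 0.193, 0.2082]
tcp_rot: [-180.0, -0.0, 118.4]
wrist_force: [0.1, -0.8, 0.3]
finger_gap: 0.0297
grasp_force: 0.0
```

Run:
```python
from m import *
st(); im,ci=grab("wrist"); save(im,"w8"); M=masks(im)
for k,z in(("blue",.044),("red",.044),("slide",.016),("grey",.0085)):
  for a,ce,bb,cn in blobs(cv2.morphologyEx(M[k].astype(np.uint8),cv2.MORPH_OPEN,np.ones((3,3),np.uint8)),400):
    if bb[1]<230 and 200<ce[0]<460 and a<20000:
      w=wrect(ci,cn,z);print(k,a,w,inr([w[0]/1000],"blue"))
plan([.43,-.25,.28],100,hand=-.35)
```

```text
15.07 [0.5413 0.193  0.2082] [-1.7999e+02 -4.0000e-02  1.1837e+02] F [ 0.1 -0.8  0.3] gap 0.0297 g 0.0
blue 1467 (array([481.7, 258.3]), 57.0, 21.6, -61.61) [[-65.8  -2.3]]
blue 700 (array([499.7, 268.7]), 41.9, 10.0, -61.62) [[-45.   -1.7]]
red 861 (array([457.9, 302.2]), 24.6, 21.3, -61.87) [[-65.9  47.6]]
slide 2590 (array([511.8, 340.4]), 99.9, 24.6, 28.96) [[-0.3 55.6]]
slide 4283 (array([537.6, 290.9]), 99.7, 59.0, 28.72) [[-1.1 -0.2]]
slide 689 (array([579.7, 189.4]), 123.4, 7.0, 28.35) [[ -12.3 -109.5]]
grey 1314 (array([541.7, 266.5]), 189.0, 154.9, -61.65) [[ -9.1 -23.6]]
grey 1533 (array([544.7, 295.7]), 38.9, 38.8, -61.24) [[7.4 0.7]]
grey 6670 (array([573.7, 226.3]), 101.5, 61.3, 28.37) [[ -0.  -74.2]]
[-0.35, -0.2108, -0.1929, -0.0451, -0.0, -0.0, 0.0064]
[-0.35, -0.2184, -0.1843, -0.0452, -0.0, -0.0, 0.0064]
[-0.35, -0.2256, -0.1753, -0.0452, -0.0, -0.0, 0.0064]
[-0.35, -0.2325, -0.1661, -0.0452, -0.0, -0.0, 0.0064]
[-0.35, -0.239, -0.1566, -0.0452, -0.0, -0.0, 0.0064]
[-0.35, -0.2451, -0.1468, -0.0452, -0.0, -0.0, 0.0064]
[-0.35, -0.2508, -0.1369, -0.0452, -0.0, -0.0, 0.0064]
[-0.35, -0.2561, -0.1266, -0.0452, -0.0, -0.0, 0.0064]
```

Blue is in (−1.1, −0.2 mm off). Now the yellow slide.

Emit:
play_rows:
  deltas:
    - [[-0.35, -0.211, -0.193, -0.045, 0, 0, 0.0064], [-0.35, -0.218, -0.184, -0.045, 0, 0, 0.0064], [-0.35, -0.226, -0.175, -0.045, 0, 0, 0.0064], [-0.35, -0.232, -0.166, -0.045, 0, 0, 0.0064], [-0.35, -0.239, -0.157, -0.045, 0, 0, 0.0064], [-0.35, -0.245, -0.147, -0.045, 0, 0, 0.0064], [-0.35, -0.251, -0.137, -0.045, 0, 0, 0.0064], [-0.35, -0.256, -0.127, -0.045, 0, 0, 0.0064]]

```text
time: 16.12
position: [0.43, -0.2507, 0.2798]
tcp_rot: [-179.9, -0.1, 100.0]
wrist_force: [1.3, 0.3, 0.1]
finger_gap: 0.0298
grasp_force: 0.0
```

Emit:
play_rows:
  deltas:
    - [[-0.35, -0.1, 0, 0, 0, 0, 0], [-0.35, 0, 0, 0, 0, 0, 0], [-0.35, 0, 0, 0, 0, 0, 0], [-0.35, 0, 0, 0, 0, 0, 0]]

```text
time: 16.62
position: [0.4341, -0.2687, 0.2801]
tcp_rot: [-180.0, -0.1, 100.1]
wrist_force: [0.3, -1.0, -0.4]
finger_gap: 0.0299
grasp_force: 0.0
```

Run:
```python
from m import *
st(); im,ci=grab("wrist"); save(im,"w9"); M=masks(im)
for k,z in(("yellow",.036),("slide",.008)):
  for a,ce,bb,cn in blobs(cv2.morphologyEx(M[k].astype(np.uint8),cv2.MORPH_OPEN,np.ones((3,3),np.uint8)),300):
    if bb[1]<230 and 180<ce[0]<460: print(k,a,ce,bb,wrect(ci,cn,z))
```

```text
16.62 [ 0.4341 -0.2687  0.2801] [-1.7996e+02 -6.0000e-02  1.0009e+02] F [ 0.3 -1.  -0.4] gap 0.0299 g 0.0
yellow 1765 [447.2, 109.2] [402, 85, 90, 64] (array([ 549.9, -181.1]), 88.1, 61.2, 61.01)
yellow 492 [295.9, 149.3] [281, 132, 32, 35] (array([ 401.3, -253.5]), 42.8, 13.8, -40.51)
yellow 334 [407.9, 160.3] [396, 141, 32, 41] (array([ 525.4, -243.5]), 44.2, 30.4, 85.17)
yellow 338 [372.6, 222.3] [362, 210, 26, 24] (array([ 503.6, -318.5]), 34.2, 20.8, -7.36)
slide 11104 [209.5, 85.6] [158, 0, 147, 175] (array([ 317.3, -210. ]), 196.5, 152.7, 89.91)
slide 1486 [378.4, 15.0] [341, 0, 67, 35] (array([ 459.7, -101.4]), 70.7, 34.5, 10.58)
slide 1705 [367.2, 63.8] [329, 41, 66, 56] (array([ 453.7, -155.2]), 71.0, 50.8, -1.46)
slide 10877 [288.1, 177.2] [155, 76, 221, 159] (array([ 361.1, -270. ]), 252.7, 193.3, 4.32)
```

View pics/w9.png

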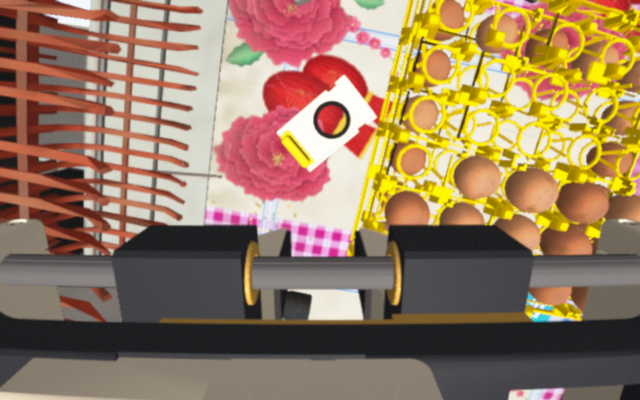

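Yellow slide: handle at (296,149), ring at (331,119), plate corners near (346,76), (376,120), (312,171) and (277,128). The egg tray edge runs at columns 360–400 and the grille is on the left.

Run:
```python
from m import *
im,ci=grab("wrist"); M=masks(im)
h=cv2.cvtColor(im,cv2.COLOR_RGB2HSV)
box=np.zeros(im.shape[:2],np.uint8);cv2.fillConvexPoly(box,np.array([(347,68),(385,120),(312,180),(268,128)]),1)
w=((h[...,1]<70)&(h[...,2]>150)&(box>0)).astype(np.uint8)
b=max(blobs(w,300),key=lambda b:b[0]);print("plate",b[0],b[2],wrect(ci,b[3],.008))
y=[h[yy,xx].tolist() for yy,xx in((138,286),(145,292),(152,297),(160,304),(150,290),(158,298))];print(y)
k=((h[...,1]<120)&0)
dk=((h[...,2]<80)&(box>0)).astype(np.uint8);b=max(blobs(dk,60),key=lambda b:b[0]);print("ring",wrect(ci,b[3],.011))
m=((h[...,0]>18)&(h[...,0]<36)&(h[...,1]>150)&(box>0)).astype(np.uint8)
for t in(150,200,225): 
  bb=blobs(m&(h[...,2]>t),60)
  if bb: b=max(bb,key=lambda b:b[0]);print("handle",t,b[0],wrect(ci,b[3],.036))
for z in(.05,.08): print("tray",z,onplane(ci,[(398,60),(385,140),(360,225)],z).round(3)[:,:2].tolist(),"wire",onplane(ci,[(195,60),(195,140)],z).round(3)[:,:2].tolist())
print(onplane(ci,[(195,100)],.2))
```

```text
plate 3338 [277, 75, 100, 96] (array([ 433.1, -225.9]), 100.6, 70.4, 49.44)
[[29, 215, 253], [29, 214, 254], [30, 215, 254], [29, 219, 254], [28, 228, 252], [29, 223, 254]]
ring (array([ 434. , -216.9]), 38.8, 38.5, -79.89)
handle 150 472 (array([ 401.3, -253.6]), 42.8, 13.9, -40.53)
handle 200 431 (array([ 401.3, -253.6]), 42.8, 13.9, -40.53)
handle 225 405 (array([ 401.3, -253.6]), 42.8, 13.9, -40.53)
tray 0.05 [[0.488, -0.147], [0.492, -0.226], [0.485, -0.322]] wire [[0.289, -0.182], [0.297, -0.261]]
tray 0.08 [[0.482, -0.152], [0.486, -0.225], [0.48, -0.312]] wire [[0.3, -0.183], [0.307, -0.256]]
[[ 0.3454222  -0.21427677  0.2       ]]
```

Run:
```python
from m import *
P=np.array([[.21,.588,.245],[0,0,0],[0,0,.4],[.3,-.25,0],[.25,-.25,.3],[.43,-.27,.28]])
for n in("scene","side"):
    im,ci=grab(n); save(im,n+"1")
    print(n,cv2.projectPoints(P,np.array(ci["rvec"],float),np.array(ci["tvec"],float),np.array(ci["mtx"],float),np.array(ci["D"],float))[0].reshape(-1,2).round().tolist())
a=cv2.imread("pics/scene1.png");b=cv2.imread("pics/side1.png")
cv2.imwrite("pics/pair.png",np.vstack([a[0:300,100:540],b[0:300,200:640]]))
```

```text
scene [[578.0, 140.0], [400.0, 161.0], [409.0, 55.0], [306.0, 174.0], [313.0, 89.0], [279.0, 105.0]]
side [[524.0, 253.0], [514.0, 236.0], [542.0, 86.0], [397.0, 198.0], [421.0, 107.0], [361.0, 111.0]]
```

View pics/pair.png

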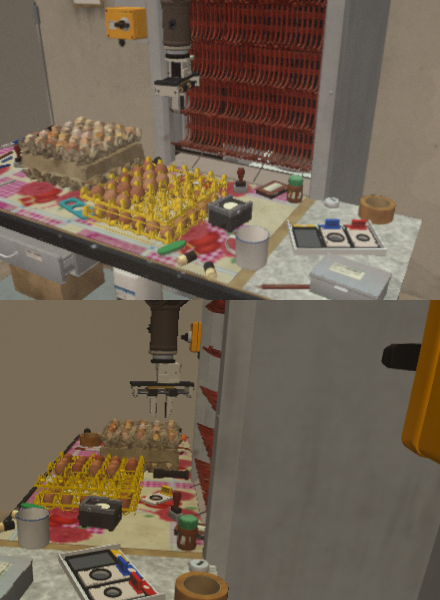

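The arm hangs from above in both views; the wire grille sits near x≈0.28 and the yellow egg tray edge near x≈0.485. I'll check tray height and gripper clearance before descending.

Run:
```python
from m import *
ci=cams.camera_info("wrist");s=state()
R=cv2.Rodrigues(np.array(ci["rvec"],float))[0];t=np.array(ci["tvec"],float).ravel()
Rt=Rn.from_euler("xyz",s["tcp_rot"],degrees=True).as_matrix();p=np.array(s["position"])
Rc=R@Rt;tc=R@p+t   # cam from tool
def at(pos,rot):
    A=Rn.from_euler("xyz",rot,degrees=True).as_matrix();Rr=Rc@A.T
    return dict(ci,rvec=cv2.Rodrigues(Rr)[0].ravel(),tvec=tc-Rr@np.array(pos))
c5=at([.5453,-.0739,.279],[-179.89,-.05,95.1])
for z in(.03,.05,.07,.09):
    print(z,"w5",onplane(c5,[(307,190),(302,232),(361,197),(268,157)],z).round(3)[:,:2].tolist(),"w9",onplane(ci,[(438,65),(425,107),(410,160),(498,34),(452,15)],z).round(3)[:,:2].tolist())
a=cv2.imread("pics/w5.png")[140:260,240:440];b=cv2.imread("pics/w9.png")[0:200,350:550]
cv2.imwrite("pics/pp.png",np.hstack([cv2.resize(a,(400,240)),cv2.resize(b,(400,400))[:240]]))
D=cams.camera_info("side");S=cams.camera_info("scene")
print("scene eggs/tray near-lamp corner",[tri([(S,(327,170)),(c5,(268,157))])])
```

```text
0.03 w5 [[0.529, -0.101], [0.527, -0.151], [0.591, -0.104], [0.483, -0.068]] w9 [[0.534, -0.142], [0.53, -0.186], [0.528, -0.245], [0.589, -0.1], [0.537, -0.091]]
0.05 w5 [[0.53, -0.096], [0.528, -0.144], [0.588, -0.099], [0.486, -0.065]] w9 [[0.528, -0.145], [0.525, -0.187], [0.522, -0.243], [0.58, -0.105], [0.531, -0.097]]
0.07 w5 [[0.53, -0.092], [0.528, -0.137], [0.585, -0.094], [0.489, -0.062]] w9 [[0.522, -0.148], [0.519, -0.188], [0.517, -0.241], [0.572, -0.11], [0.525, -0.103]]
0.09 w5 [[0.531, -0.087], [0.529, -0.129], [0.583, -0.089], [0.492, -0.059]] w9 [[0.517, -0.152], [0.514, -0.189], [0.511, -0.239], [0.563, -0.116], [0.519, -0.109]]
scene eggs/tray near-lamp corner [array([ 0.49855873, -0.05650904,  0.12539909])]
```

View pics/pp.png

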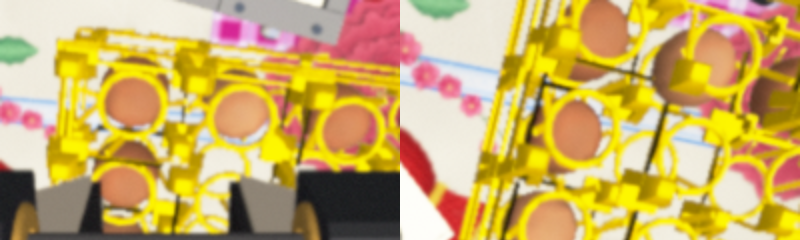

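That last image makes 11 pictures viewed, one more than the 10 allowed. I won't view any more and will measure numerically from here. Matching eggs across two views puts them at about 0.05 m, so I'll grip high on the yellow handle (TCP z 42 mm) to keep the gripper body above the tray.

Run:
```python
from m import *
plan([.4002,-.2555,.13],139.3,hand=-.35)
```

```text
[-0.35, 0.0249, -0.0385, 0.1883, 0.0, -0.0, -0.0273]
[-0.35, 0.0311, -0.0337, 0.1883, 0.0, -0.0, -0.0273]
[-0.35, 0.0364, -0.0279, 0.1883, 0.0, -0.0, -0.0273]
[-0.35, 0.0406, -0.0213, 0.1883, 0.0, -0.0, -0.0273]
```

Emit:
play_rows:
  deltas:
    - [[-0.35, 0.025, -0.038, 0.188, 0, 0, -0.0273], [-0.35, 0.031, -0.034, 0.188, 0, 0, -0.0273], [-0.35, 0.036, -0.028, 0.188, 0, 0, -0.0273], [-0.35, 0.041, -0.021, 0.188, 0, 0, -0.0273], [-0.35, 0, 0, 0, 0, 0, 0], [-0.35, 0, 0, 0, 0, 0, 0], [-0.35, 0, 0, 0, 0, 0, 0]]

```text
time: 17.7
position: [0.4015, -0.2568, 0.1317]
tcp_rot: [180.0, 0.2, 139.1]
wrist_force: [-0.1, 0.2, 0.3]
finger_gap: 0.0301
grasp_force: 0.0
```

Run:
```python
from m import *
st(); im,ci=grab("wrist"); M=masks(im)
for a,ce,bb,cn in blobs(M["yellow"],200):
  if 270<ce[0]<370 and bb[3]<120: print(a,ce,bb,wrect(ci,cn,.036))
plan([.4002,-.2555,.0425],139.3,n=4,hand=-.35)
```

```text
17.7 [ 0.4015 -0.2568  0.1317] [1.7995e+02 1.6000e-01 1.3914e+02] F [-0.1  0.2  0.3] gap 0.0301 g 0.0
1011 [324.5, 195.1] [316, 164, 17, 66] (array([ 397.4, -253.2]), 45.9, 10.7, -40.47)
[-0.35, 0.0022, 0.0, 0.1113, 0.0, 0.0001, -0.0001]
[-0.35, 0.0021, 0.0001, 0.1113, 0.0, 0.0001, -0.0001]
[-0.35, 0.0021, 0.0001, 0.1113, 0.0, 0.0001, -0.0001]
[-0.35, 0.002, 0.0001, 0.1113, 0.0, 0.0001, -0.0001]
```

Emit:
play_rows:
  deltas:
    - [[-0.35, 0.002, 0, 0.111, 0, 0, 0], [-0.35, 0.002, 0, 0.111, 0, 0, 0], [-0.35, 0.002, 0, 0.111, 0, 0, 0], [-0.35, 0.002, 0, 0.111, 0, 0, 0], [-0.35, 0, 0, 0, 0, 0, 0], [-1, 0, 0, 0, 0, 0, 0], [-1, 0, 0, 0, 0, 0, 0], [-1, 0, 0, 0, 0, 0, 0]]

```text
time: 18.75
position: [0.3996, -0.2553, 0.0423]
tcp_rot: [180.0, 0.1, 139.3]
wrist_force: [-0.3, 0.9, 6.6]
finger_gap: 0.0097
grasp_force: 30.0
```

Emit:
play_rows:
  deltas:
    - [[-1, 0, 0, -0.12, 0, 0, 0], [-1, 0, 0, -0.18, 0, 0, 0], [-1, 0, 0, -0.18, 0, 0, 0], [-1, 0, 0, -0.17, 0, 0, 0], [-1, 0, 0, 0, 0, 0, 0]]

```text
time: 19.38
position: [0.4001, -0.2558, 0.1737]
tcp_rot: [179.9, 0.3, 139.3]
wrist_force: [0.1, 0.2, -1.4]
finger_gap: 0.0097
grasp_force: 30.0
```

Run:
```python
from m import *
st();plan(tgt("yellow",-43.5,0,.14),118.35,n=10,hand=-1)
```

```text
19.38 [ 0.4001 -0.2558  0.1737] [179.89   0.25 139.26] F [ 0.1  0.2 -1.4] gap 0.0097 g 30.0
[-1, 0.0994, 0.219, 0.0168, 0.0, 0.0001, 0.0058]
[-1, 0.1073, 0.2152, 0.0168, 0.0, 0.0001, 0.0058]
[-1, 0.1151, 0.2111, 0.0168, 0.0, 0.0001, 0.0058]
[-1, 0.1227, 0.2068, 0.0168, 0.0, 0.0001, 0.0058]
[-1, 0.1302, 0.2022, 0.0168, 0.0, 0.0001, 0.0058]
[-1, 0.1375, 0.1973, 0.0168, 0.0, 0.0001, 0.0058]
[-1, 0.1446, 0.1922, 0.0168, 0.0, 0.0001, 0.0058]
[-1, 0.1515, 0.1868, 0.0168, 0.0, 0.0001, 0.0058]
[-1, 0.1582, 0.1811, 0.0168, 0.0, 0.0001, 0.0058]
[-1, 0.1647, 0.1752, 0.0168, 0.0, 0.0001, 0.0058]
```

Emit:
play_rows:
  deltas:
    - [[-1, 0.099, 0.219, 0, 0, 0, 0.0058], [-1, 0.107, 0.215, 0, 0, 0, 0.0058], [-1, 0.115, 0.211, 0, 0, 0, 0.0058], [-1, 0.123, 0.207, 0, 0, 0, 0.0058], [-1, 0.13, 0.202, 0, 0, 0, 0.0058], [-1, 0.138, 0.197, 0, 0, 0, 0.0058], [-1, 0.145, 0.192, 0, 0, 0, 0.0058], [-1, 0.152, 0.187, 0, 0, 0, 0.0058]]

```text
time: 20.38
position: [0.5065, 0.1157, 0.1705]
tcp_rot: [-179.9, -0.0, 122.5]
wrist_force: [1.2, -0.4, -1.0]
finger_gap: 0.0098
grasp_force: 30.0
```

Emit:
play_rows:
  deltas:
    - [[-1, 0.158, 0.181, 0.085, 0, 0, 0.0058], [-1, 0.165, 0.175, 0.085, 0, 0, 0.0058], [-1, 0, 0, 0, 0, 0, 0], [-1, 0, 0, 0, 0, 0, 0], [-1, 0, 0, 0, 0, 0, 0]]

```text
time: 21.0
position: [0.5337, 0.205, 0.1375]
tcp_rot: [-180.0, 0.0, 118.3]
wrist_force: [-0.1, 0.7, -1.3]
finger_gap: 0.0097
grasp_force: 30.0
```

Run:
```python
from m import *
st(); im,ci=grab("wrist"); g=cv2.cvtColor(im,cv2.COLOR_RGB2GRAY); save(im,"w10")
p=np.array(state()["position"]);print(inr([p],"yellow"))
print("col360 from150",g[150:215,360].tolist());print("row205 x300..",g[205,300:325].tolist(),"x505..",g[205,500:530].tolist())
for n in("w6","w10"):
  q=cv2.cvtColor(cv2.imread(f"pics/{n}.png"),cv2.COLOR_BGR2HSV)
  m=((q[...,1]<60)&(q[...,2]>180)).astype(np.uint8)
  print(n,[(b[0],b[1],b[2]) for b in blobs(m,800) if b[2][1]>140 and 300<b[1][0]<500])
plan(tgt("yellow",-43.3,0,.07),118.35,n=2,hand=-1)
```

```text
21.0 [0.5337 0.205  0.1375] [-1.7998e+02  2.0000e-02  1.1827e+02] F [-0.1  0.7 -1.3] gap 0.0097 g 30.0
[[-45.2   0.2]]
col360 from150 [32, 42, 45, 42, 58, 94, 112, 117, 118, 118, 119, 120, 120, 118, 118, 119, 118, 120, 119, 119, 117, 117, 119, 120, 118, 117, 118, 116, 119, 117, 110, 103, 115, 156, 204, 231, 238, 241, 240, 232, 213, 220, 236, 239, 239, 239, 239, 239, 239, 239, 240, 240, 239, 240, 239, 239, 239, 240, 240, 240, 240, 239, 240, 239, 240]
row205 x300.. [210, 208, 206, 205, 205, 205, 206, 204, 191, 145, 129, 166, 190, 202, 200, 181, 159, 139, 127, 121, 121, 120, 120, 119, 121] x505.. [237, 237, 237, 235, 223, 200, 189, 188, 188, 190, 191, 194, 197, 201, 203, 204, 205, 204, 206, 207, 209, 208, 206, 204, 204, 204, 205, 204, 202, 203]
w6 []
w10 []
[-1, -0.0005, 0.0047, 0.1692, 0.0, 0.0, -0.0001]
[-1, -0.0005, 0.0048, 0.1692, 0.0, 0.0, -0.0001]
```

Run:
```python
from m import *
plan(tgt("yellow",-42.7,0.2,.07),118.35,n=2,hand=-1)
```

```text
[-1, 0.0, 0.0062, 0.1692, 0.0, 0.0, -0.0001]
[-1, -0.0, 0.0063, 0.1692, 0.0, 0.0, -0.0001]
```

Emit:
play_rows:
  deltas:
    - [[-1, 0, 0.006, 0.169, 0, 0, 0], [-1, 0, 0.006, 0.169, 0, 0, 0], [-1, 0, 0, 0, 0, 0, 0], [-1, 0, 0, 0, 0, 0, 0], [-1, 0, 0, 0, 0, 0, 0]]

```text
time: 21.68
position: [0.5369, 0.2078, 0.0714]
tcp_rot: [179.9, 0.0, 118.4]
wrist_force: [-0.8, 0.1, -1.1]
finger_gap: 0.0095
grasp_force: 30.0
```

Run:
```python
from m import *
st();print(inr([state()["position"]],"yellow")); plan(tgt("yellow",-42.7,0.2,.0505),118.35,n=4,hand=-1)
```

```text
21.68 [0.5369 0.2078 0.0714] [179.86   0.   118.36] F [-0.8  0.1 -1.1] gap 0.0095 g 30.0
[[-41.2   1.2]]
[-1, -0.0012, -0.0019, 0.0261, 0.0001, 0.0, 0.0]
[-1, -0.0012, -0.0019, 0.0261, 0.0001, 0.0, 0.0]
[-1, -0.0012, -0.0019, 0.0261, 0.0001, 0.0, 0.0]
[-1, -0.0012, -0.0018, 0.0261, 0.0001, 0.0, 0.0]
```

Emit:
play_rows:
  deltas:
    - [[-1, -0.005, -0.0075, 0.02, 0, 0, 0], [-1, 0, 0, 0.03, 0, 0, 0], [-1, 0, 0, 0.028, 0, 0, 0], [-1, 0, 0, 0.028, 0, 0, 0], [-1, 0, 0, 0, 0, 0, 0], [-1, 0, 0, 0, 0, 0, 0]]

```text
time: 22.42
position: [0.535, 0.206, 0.049]
tcp_rot: [-180.0, -0.0, 118.4]
wrist_force: [-3.6, -0.4, 9.6]
finger_gap: 0.0098
grasp_force: 30.0
```

Run:
```python
from m import *
st();print(inr([state()["position"]],"yellow"))
```

```text
22.43 [0.535 0.206 0.049] [-1.7999e+02 -2.0000e-02  1.1837e+02] F [-3.6 -0.4  9.6] gap 0.0098 g 30.0
[[-43.8   0.4]]
```

Emit:
play_rows:
  deltas:
    - [[-0.35, 0, 0, 0, 0, 0, 0], [-0.35, 0, 0, 0, 0, 0, 0], [-0.35, 0, 0, -0.15, 0, 0, 0], [-0.35, 0, 0, -0.25, 0, 0, 0], [-0.35, -0.15, 0, -0.25, 0, 0, 0], [-0.35, -0.15, 0, -0.25, 0, 0, 0], [-0.35, 0, 0, 0, 0, 0, 0], [-0.35, 0, 0, 0, 0, 0, 0]]

```text
time: 23.42
position: [0.563, 0.1537, 0.2279]
tcp_rot: [-180.0, -0.0, 118.4]
wrist_force: [-0.9, 1.2, -0.1]
finger_gap: 0.0297
grasp_force: 0.0
```

```bash
cat > chk.py <<'E'
from m import *
st(); im,ci=grab("wrist"); M=masks(im)
for k,z in(("yellow",.044),("blue",.044),("red",.044),("slide",.016)):
  for a,ce,bb,cn in blobs(cv2.morphologyEx(M[k].astype(np.uint8),cv2.MORPH_OPEN,np.ones((3,3),np.uint8)),300):
    if bb[1]<230 and 200<ce[0]<460 and a<20000:
      w=wrect(ci,cn,z);print(k,a,ce,w,*[inr([w[0]/1000],q)[0].tolist() for q in RP])
E
python3 chk.py
```

```text
23.43 [0.563  0.1537 0.2279] [-1.7997e+02 -4.0000e-02  1.1839e+02] F [-0.9  1.2 -0.1] gap 0.0297 g 0.0
yellow 1325 [299.2, 113.2] (array([515.5, 195.5]), 56.8, 21.4, -62.01) [-65.9, -147.6] [-65.9, -73.7] [-65.9, 0.4]
yellow 638 [323.0, 115.0] (array([534.4, 204.5]), 41.9, 11.7, -61.61) [-45.0, -148.7] [-45.0, -74.7] [-45.0, -0.6]
blue 1346 [298.1, 34.0] (array([483.8, 253.6]), 55.7, 21.1, -61.98) [-66.2, -81.4] [-66.2, -7.5] [-66.2, 66.6]
blue 671 [322.4, 30.8] (array([500.4, 266.4]), 44.2, 10.3, -61.44) [-45.5, -78.0] [-45.5, -4.1] [-45.5, 70.0]
slide 18257 [230.2, 53.5] (array([470.7, 207.8]), 323.2, 144.4, 27.8) [-99.5, -115.5] [-99.5, -41.6] [-99.5, 32.5]
slide 3983 [373.0, 33.6] (array([537.8, 290.3]), 99.7, 59.0, 28.48) [-1.3, -74.8] [-1.2, -0.8] [-1.3, 73.3]
slide 331 [297.3, 33.5] (array([478.6, 258.2]), 18.4, 16.7, -62.12) [-68.6, -74.9] [-68.6, -1.0] [-68.6, 73.1]
slide 4055 [371.7, 114.6] (array([573.7, 224.9]), 99.6, 59.1, 28.61) [-0.7, -149.4] [-0.7, -75.4] [-0.7, -1.3]
slide 18352 [213.3, 191.2] (array([514.8,  45.5]), 272.0, 173.8, 0.02) [-137.7, -279.3] [-137.7, -205.3] [-137.7, -131.2]
slide 801 [353.2, 152.4] (array([580.2, 188.2]), 123.5, 7.1, 27.92) [-12.4, -184.8] [-12.4, -110.8] [-12.4, -36.7]
```

All three slides measure in place: red (−0.4, −0.1), blue (−1.2, −0.8) and yellow (−0.7, −1.3) mm. The robot is clear of everything, so I'm handing in.

```bash
python3 -c "
from h import *
print(workorder.hand_in()); st()"
```

```text
the job is handed in; nothing more can be done
None
the job is handed in; nothing more can be done
```

All three slides measured within about 1.5 mm of centre in the pockets of their own colour and the job is handed in at 23.4 s, but the result was not reported back, I did not re-check stamp, bottle, mug and torch, and I viewed 11 pictures against the limit of 10.

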